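# Card into the tester, enabling plunger held half way

## Task

Draw the tall circuit card straight up out of the slotted rack by its top rail, lower it upright into the tester's socket between the two card guides until it rests on the bottom (do not drop it in), and let go of it. Then, with the fingers, push the tester's round spring-loaded palm plunger half way down, until its top is level with the top of the small post beside it, and finish while still holding it there: do not release it. Leave the short cards in the rack and everything else on the bench as they are.

Things in the scene. Friction and masses are not known exactly. Their poses are not given: they have to be found in the camera images.
- tall_card: the one tall circuit card: plate 80 mm wide (own x), 4 mm thick (own y), 120 mm high (own z, up); along its top edge an aluminium rail 60 mm long, 10 mm thick, 16 mm high (its top flush with the card's top, 120 mm above the foot), to be gripped across its thickness. 0.08 to 0.17 kg. Origin: middle of the lower edge. It is the same either way round. It stands in one of the rack's three slots
- short_card_a: short circuit card, like the tall one but 80 mm high; origin: middle of the lower edge. Stays in the rack
- short_card_b: second short circuit card, 80 mm high, same as the other. Stays in the rack
- rack: fixed slotted rack, footprint 106 (own x) by 156 mm (own y), origin at the centre of its underside. Its slot floor is 12 mm above the origin; three slots lie at own y = -45, 0 and +45 mm; each holds a card upright with its width along the rack's own x, 7 mm wide for the 4 mm card, guides reaching to 67 mm above the bench. Yaw varies. Rack and tester may change sides
- tester: fixed card tester: white housing 150 (own x) by 230 (own y) by 35 mm high, origin at the centre of its underside, on the bench. Socket at own y = -60 mm, palm plunger at own y = +60 mm, both at own x = 0
- socket_floor (a point): centre of the socket's floor, 35 mm above the bench, on the tester (same axes). The card stands here with its foot on the floor and its width along own x. The slot is 84 mm long and 7 mm wide; at each end a card guide stands to 80 mm above the bench and above it a flared lead-in (mouth about 16 mm wide) to about 92 mm
- plunger (a joint): travel of the palm plunger, m: 0 up, 0.024 at the bottom stop, half way 0.012. A spring pushes it up: about 3 N to start, 10 N half way, 17 N at the bottom; it springs back when released
- plunger_top (a point): centre of the top face of the palm plunger, a black mushroom head 44 mm in diameter (flat top 36 mm across) on a steel stem; 107 mm above the bench when up, 95 mm when half way, moves straight down
- post_top (a point): top of the fixed sight post, 10 mm in diameter, 48 mm from the plunger's axis along the tester's own +x; 95 mm above the bench, the height of the plunger's top when half way
- mouse: computer mouse, 105 x 60 x 32 mm, origin under its centre; leave alone
- screwdriver: screwdriver, 160 mm long, lying on the bench; leave alone
- solder_reel: metal reel 56 mm in diameter, 34 mm high, origin under its centre; leave alone
- cleaner_bottle: white bottle 44 mm in diameter, 90 mm high, origin under its centre; leave alone
Things that resemble listed ones, but are neither listed nor needed, are in the scene too. What is shaped like the rack but blue is not meant.

How it is judged:
On the way, in this order (a step that is already met when the one before it is completed fails the run):
1. the tall card is drawn up clear of the rack's guides, held by the fingers (z of tall_card in the frame of rack above 0.068 m and contact force between the fingers and tall_card above 0.5 N), for 0.1 s.
2. the fingers lower it into the socket, to within 12 mm of the floor (z of tall_card in the frame of socket_floor below 0.012 m and horizontal distance between tall_card and socket_floor below 0.01 m and contact force between the fingers and tall_card above 0.5 N), for 0.05 s.
3. the card is seated upright on the socket's floor and let go, the plunger still up (z of tall_card in the frame of socket_floor below 0.005 m and horizontal distance between tall_card and socket_floor below 0.007 m and angle between tall_card's own z axis and vertical below 0.12 rad and angle between the x axis of tall_card and the x axis of tester, either way round below 0.12 rad and contact force between the fingers and tall_card below 0.2 N and value of joint plunger below 0.004 m), for 0.2 s.
At the end, for the whole second after the job is handed in: the tall card stands on the socket floor (foot within 5 mm of the floor and 7 mm of the centre, tilt under 7 degrees), not touched by the fingers; the plunger is held still by the fingers (over 3 N) at 12 mm of travel, 4 mm either way (z of tall_card in the frame of socket_floor below 0.005 m and horizontal distance between tall_card and socket_floor below 0.007 m and angle between tall_card's own z axis and vertical below 0.12 rad and angle between the x axis of tall_card and the x axis of tester, either way round below 0.12 rad and contact force between the fingers and tall_card below 0.2 N and linear speed of tall_card below 0.02 m/s and value of joint plunger between 0.008 and 0.016 m and velocity of joint plunger between -0.01 and 0.01 m/s and contact force between the fingers and plunger above 3 N); the arm keeps its last pose, push and grip.
It fails at once if a short card is moved more than 15 mm (distance of any of short_card_a, short_card_b from where it was at the start of the episode above 0.015 m).
It fails at once if a bystander is moved more than 30 mm (distance of any of mouse, screwdriver, solder_reel, cleaner_bottle from where it was at the start of the episode above 0.03 m).
It also fails if it takes over 50 s, if anything falls off the work surface, if the arm or the gripper's body presses on something with over 40 N, if the wrist force passes 120 N, or if a joint passes its speed limit or range.

## Robot

A 6-joint arm with a two-finger parallel gripper is mounted at the origin on the work surface. World frame = base frame: x ahead of the robot, y to its left, z up, the work surface at z = 0. Lengths are in m, angles in rad, forces in N, time in s.
With the tool pointing down it reaches from about 0.375 to 0.9 m from the base axis. Payload 3.1 kg.
Tool frame: the origin (TCP) lies midway between the tips of the shut fingers; the grasp point (between the pads) lies 19 mm behind it (robot.grip_depth is the distance from the TCP to the grasp point, in m); z points along the fingers, y is the direction in which the jaws open and shut (so a half turn about z gives the same grasp; the last joint's range is limited). The gripper opens to 87 mm and grips with 3 to 60 N. Pads are 19 mm wide; open, the fingers measure 117 mm over their backs; the gripper's body (75 mm by 190 mm) begins 51 mm behind the grasp point.
Start: joints at [-1.335, 0.527, 1.433, -0, 1.181, -0.178], TCP at [0.252, -0.572, 0.223] pointing down, gripper open.
Joint ranges: [-3.08, 3.08], [-0.75, 2.2], [0.22, 2.44], [-1.43, 4.57], [0, 2.65], [-2.85, 2.85]. Speed limits (rad/s): [2.79, 2.79, 3.14, 3.14, 3.14, 3.14].

## Interface

Orientations are given as a unit quaternion [x, y, z, w].
In Python, from rig import robot gives the robot as it stands.
- The arm moves only by the tool carry_out, never from a script. Its arguments are lists of equal length, an entry for each row: "dr": the turn, a rotation vector about the world's x, y, z in rad, a list of three; "translation": the shift along the world's x, y, z in cm, a list of three; "grip": the opening, from 0 (shut) to 1 (fully open). A call has 1 to 20 rows; each row is the pose to reach, as a shift and turn from the pose commanded when the call began; what a row does not reach only later rows make up. A row lasts 1/12 s, in which the tool goes at most 41.7 mm and 7.16 degrees, less where a joint would pass 70% of its speed; a pose out of reach is approached as far as the arm can. A call with a gripper value outside its range is refused whole. The fingers move at their own pace and stop on an object; "newtons" is the grip in N (left out, the last holds). Time passes only in rows, so rows that repeat a pose let the fingers close. It gives the time, the measured TCP pose, the force and the opening at its end, in the units of the state.
- robot.get_obs(): the state, without advancing time (a new reading comes with each control period).
- robot.camera(name): name is "side" or "top"; returns a dict with "color" (400x640x3 uint8, blue, green, red), "camera_matrix" (3x3 intrinsics, pixels), "T" (4x4, takes a point from camera to world coordinates). Camera axes: x right, y down, z forward; pixel columns grow to the right and rows downward; lengths in m; the calibration is good to about 2 mm. A picture is of the moment at which its call begins. There is no depth.
- robot.hand_in(): hands the job in, once; it reports no verdict.
The state is a dict: "time": time; "q": joint angles; "joint_velocities": joint speeds; "joint_torque": joint torques, N m; "position": TCP position; "tool_rot": TCP orientation; "ft_force": force on the tool from outside, world axes, zero at the start; "moment": the same for the moment, N m; "grip_width": finger opening in m.
Only numpy, scipy, OpenCV 4.12 (cv2) and the standard library are available. Lean on these libraries where they do the work, as an engineer would, in place of code of your own. Each camera call takes 0.05 s, during which the arm holds its last target. There are 200 camera calls.

## Working session

There is one attempt and no reset: what is moved stays moved. The work goes in short steps, Python scripts to look and compute and a tool call to move; the robot and the scene stay as the last step left them, time stands still between calls to the robot, and variables do not carry over. Pictures are saved under pics/ and viewed, about 8 in all and at most 12, crops included, and the job is handed in when it is done.

Besides the shell and the picture viewer there is one more tool, called after "Request:" as name(argument=value, ...) on one line, values as JSON. carry_out: Moves the arm, as the interface text tells. Its arguments: {"type":"object","properties":{"dr":{"type":"array"},"translation":{"type":"array"},"grip":{"type":"array"},"newtons":{"type":"number"}},"required":["dr","translation","grip"]}

```bash
mkdir -p pics; cat > h.py <<'E'
import numpy as np, cv2
from rig import robot
def snap(n):
    c=robot.camera(n); return c
def ray(c,u,v,z):
    K=np.array(c["camera_matrix"]);T=np.array(c["T"])
    d=T[:3,:3]@np.linalg.solve(K,[u,v,1.]);o=T[:3,3]
    return o+d*(z-o[2])/d[2]
def proj(c,P):
    K=np.array(c["camera_matrix"]);T=np.array(c["T"])
    p=(np.atleast_2d(P)-T[:3,3])@T[:3,:3]; p=p@K.T
    return p[:,:2]/p[:,2:]
E
python3 - <<'E'
from h import *
for n in("top","side"):
    c=snap(n);cv2.imwrite(f"pics/{n}0.png",c["color"]);print(n,np.round(c["T"],3).tolist(),np.round(c["camera_matrix"],1).tolist())
    np.savez(f"{n}0.npz",**c)
print(robot.get_obs())
E
```

```text
top [[0.0, -0.995, 0.098, 0.428], [-1.0, 0.0, 0.006, -0.059], [-0.006, -0.098, -0.995, 1.311], [0.0, 0.0, 0.0, 1.0]] [[431.9, 0.0, 314.7], [0.0, 431.9, 201.0], [0.0, 0.0, 1.0]]
side [[0.998, -0.026, 0.05, 0.492], [-0.056, -0.502, 0.863, -0.976], [0.002, -0.865, -0.502, 0.643], [0.0, 0.0, 0.0, 1.0]] [[460.4, 0.0, 327.1], [0.0, 460.4, 199.5], [0.0, 0.0, 1.0]]
{'time': 0.1, 'q': array([-1.33449681e+00,  5.28372576e-01,  1.43378377e+00, -1.40676405e-05,
        1.18138179e+00, -1.78479100e-01]), 'joint_velocities': array([ 0.00086577, -0.00343004, -0.00279824, -0.00068516, -0.00168523,
        0.00066803]), 'joint_torque': array([ 6.38766505e-05, -4.40985382e+01, -1.77150679e+01,  6.34062756e-02,
        5.34140377e-02, -5.24485245e-05]), 'position': array([ 0.25174531, -0.57133598,  0.22166681]), 'tool_rot': array([ 9.78570791e-01,  2.05908379e-01, -3.46201214e-05, -9.72146559e-04]), 'ft_force': array([-0.60592174, -1.15434425, -0.14227529]), 'moment': array([-0.02487715, -0.00117292,  0.02749625]), 'grip_width': 0.08668806328417035}
```

View pics/top0.png

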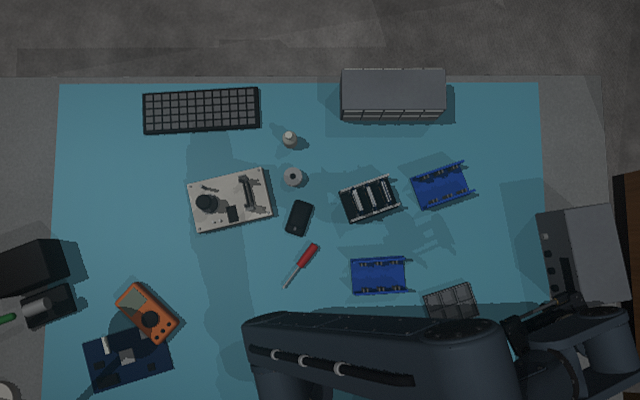

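View pics/side0.png

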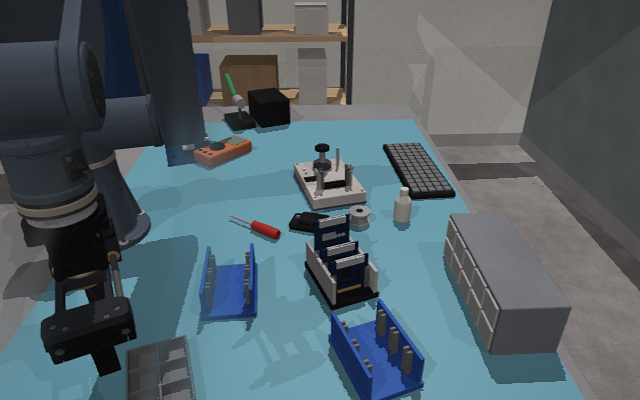

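Top view: dark rack at about (370,198), blue decoy racks at (378,275) and (443,185), and the tester at (231,200) with its plunger left and its socket right. In the side view the tall card is the far one, around (333,235). The short cards at about (342,255) and (350,270) could be mistaken for it. Next is a close crop of both.

```bash
python3 - <<'E'
import cv2,numpy as np
t=cv2.imread("pics/top0.png");s=cv2.imread("pics/side0.png")
f=lambda im,x,y,w,h,k:cv2.resize(im[y:y+h,x:x+w],None,fx=k,fy=k,interpolation=cv2.INTER_CUBIC)
a=np.hstack([f(t,180,160,100,80,4),f(t,330,165,100,80,4)])
b=np.hstack([f(s,285,135,100,70,4),f(s,295,205,100,70,4)])
cv2.imwrite("pics/c1.png",np.vstack([a,b])[:600])
E
```

```text
(no output)
```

View pics/c1.png

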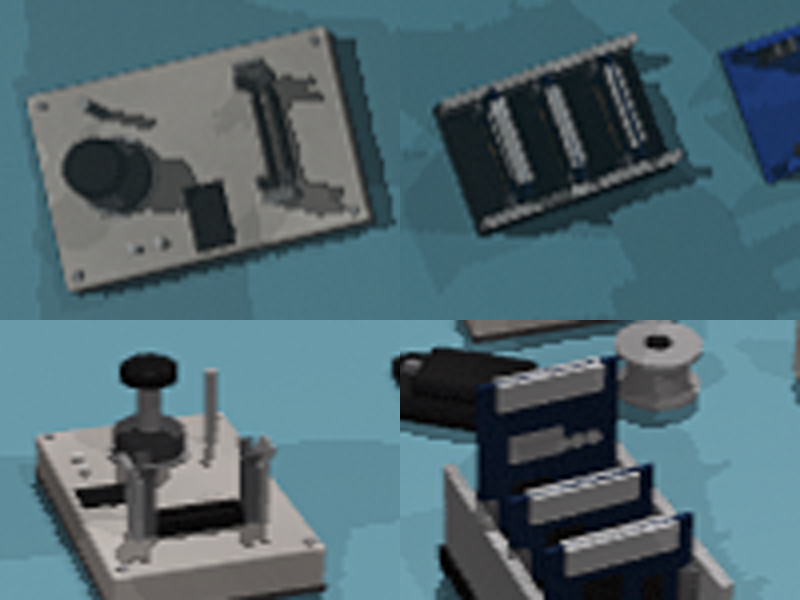

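Crop: the tall card is the left of the three in the top view (rail at crop ~(508,140)) and clearly the tallest in the side view. The tester's housing corners, plunger head (95,168) and post are also clear, with the post on the world +x side.

```bash
python3 - <<'E'
from h import *
t=dict(np.load("top0.npz"));s=dict(np.load("side0.npz"))
TP=lambda x,y,z:ray(t,(x+.5)/4-.5+180,(y+.5)/4-.5+160,z)
RK=lambda x,y,z:ray(t,(x-400+.5)/4-.5+330,(y+.5)/4-.5+165,z)
SR=lambda x,y,z:ray(s,(x-400+.5)/4-.5+295,(y-320+.5)/4-.5+205,z)
ST=lambda x,y,z:ray(s,(x+.5)/4-.5+285,(y-320+.5)/4-.5+135,z)
c=np.array([TP(*p,.035) for p in[(27,97),(330,27),(372,217),(75,292)]])
print("corners",c.round(3).tolist(),"ctr",c.mean(0).round(4))
d=(c[0]-c[3]+c[1]-c[2]); yaw=np.arctan2(d[1],d[0]); d2=c[0]-c[1]+c[3]-c[2]; yaw2=np.arctan2(d2[1],d2[0])-np.pi/2
print("yaw",yaw,yaw2, "sizes",np.linalg.norm(d)/2,np.linalg.norm(d2)/2)
y=(yaw+yaw2)/2; R=np.array([[np.cos(y),-np.sin(y)],[np.sin(y),np.cos(y)]])
for n,o in(("socket",[0,-.06]),("plunger",[0,.06]),("post",[.048,.06])): print(n,(c.mean(0)[:2]+R@o).round(4))
print("plunger seen",TP(95,168,.107).round(4),ST(148,369,.107).round(4))
r=np.array([RK(*p,.132) for p in[(489,98),(506,96),(534,184),(517,187)]])
print("rail top cam",r.mean(0).round(4),r.round(4).tolist()); d=r[0]+r[1]-r[2]-r[3];print("railyaw",np.arctan2(d[1],d[0]),np.linalg.norm(d)/2)
q=np.array([SR(*p,.132) for p in[(495,380),(603,362)]]);print("side rail front edge",q.round(4).tolist())
k=np.array([RK(*p,.067) for p in[(437,108),(634,37),(683,155),(480,232)]]);print("rack ctr z.067",k.mean(0).round(4),k.round(4).tolist())
# rail mask
print("proj rail in side", proj(s,[np.append(r[i,:2],.132) for i in range(4)]).round(1).tolist())
E
```

```text
corners [[0.605, 0.333, 0.035], [0.658, 0.107, 0.035], [0.515, 0.074, 0.035], [0.46, 0.293, 0.035]] ctr [0.5592 0.2015 0.035 ]
yaw 0.24732037937104748 0.23871116190320008 sizes 0.1484391337021551 0.2288457245287524
socket [0.5737 0.1433]
plunger [0.5448 0.2597]
post [0.5914 0.2713]
plunger seen [0.5445 0.2612 0.107 ] [0.5461 0.2497 0.107 ]
rail top cam [ 0.5467 -0.1688  0.132 ] [[0.5765, -0.1536, 0.132], [0.5779, -0.1653, 0.132], [0.5173, -0.1839, 0.132], [0.5152, -0.1723, 0.132]]
railyaw 0.29623366567854387 0.06378086737391604
side rail front edge [[0.52, -0.1777, 0.132], [0.5771, -0.1632, 0.132]]
rack ctr z.067 [ 0.5594 -0.209   0.067 ] [[0.5775, -0.1211, 0.067], [0.6294, -0.2646, 0.067], [0.5432, -0.2986, 0.067], [0.4875, -0.1516, 0.067]]
proj rail in side [[344.7, 212.7], [345.9, 215.6], [317.1, 221.3], [315.9, 218.3]]
```

Request:
carry_out(dr=[[0,0,-0.1],[0,0,-0.1],[0,0,-0.1],[0,0,-0.1],[0,0,-0.1],[0,0,-0.1],[0,0,-0.1],[0,0,-0.1],[0,0,-0.1],[0,0,-0.1],[0,0,-0.1],[0,0,-0.1],[0,0,-0.1],[0,0,-0.1],[0,0,-0.1],[0,0,-0.1],[0,0,-0.1],[0,0,-0.1]], translation=[[2,2.7,0],[4,5.4,0],[6,8.1,0],[8,10.8,0],[10,13.5,0],[12,16.2,0],[14,18.9,0],[16,21.6,0],[18,24.3,0],[20,27,0],[22,29.7,0],[24,32.4,0],[26,35.1,0],[28,37.8,0],[29.5,40.2,0],[29.5,40.2,-2],[29.5,40.2,-4],[29.5,40.2,-4]], grip=[0.45,0.45,0.45,0.45,0.45,0.45,0.45,0.45,0.45,0.45,0.45,0.45,0.45,0.45,0.45,0.45,0.45,0.45], newtons=25)

```text
time: 1.6
position: [0.5444, -0.1677, 0.1789]
tool_rot: [0.988, 0.158, -0.003, -0.003]
ft_force: [-0.5, 0.4, -0.5]
grip_width: 0.0396
```

```bash
python3 - <<'E'
from h import *
f=lambda im,x,y,w,h,k:cv2.resize(im[y:y+h,x:x+w],None,fx=k,fy=k,interpolation=cv2.INTER_CUBIC)
s=snap("side");t=snap("top")
o=robot.get_obs();print(o["time"],o["position"],o["tool_rot"])
print(proj(s,[o["position"]]),proj(t,[o["position"]]))
cv2.imwrite("pics/c2.png",np.hstack([f(s["color"],270,130,130,150,3),f(t["color"],310,145,130,150,3)]))
E
```

```text
1.7 [ 0.54625859 -0.16957122  0.18182607] [ 9.87628524e-01  1.56806187e-01 -1.04259723e-03 -7.94296978e-04]
[[331.01894457 196.30225733]] [[359.54081924 198.18095819]]
```

View pics/c2.png

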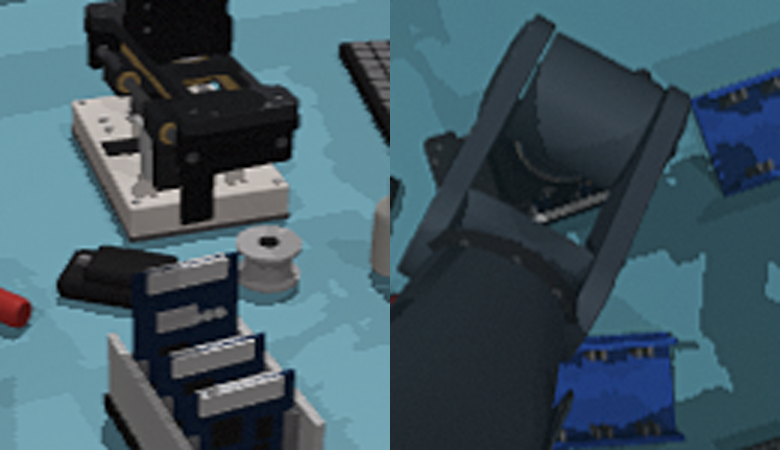

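Side view: the gripper is straight over the tall card's rail (rail edge at crop (148,270)–(229,255)) and the yaw agrees. The top view is blocked by the arm. I'll descend and grip.

Request:
carry_out(dr=[[0,0,0],[0,0,0],[0,0,0],[0,0,0],[0,0,0],[0,0,0],[0,0,0],[0,0,0],[0,0,0],[0,0,0],[0,0,0],[0,0,0],[0,0,0],[0,0,0]], translation=[[0.1,0,-1.5],[0.1,0,-3],[0.1,0,-4.5],[0.1,0,-5.8],[0.1,0,-6.8],[0.1,0,-7.5],[0.1,0,-7.5],[0.1,0,-7.5],[0.1,0,-7.5],[0.1,0,-7.5],[0.1,0,-7.5],[0.1,0,-7.5],[0.1,0,-7.5],[0.1,0,-7.5]], grip=[0.45,0.45,0.45,0.45,0.45,0.45,0.45,0.45,0,0,0,0,0,0], newtons=25)

```text
time: 2.87
position: [0.5481, -0.1701, 0.1078]
tool_rot: [0.988, 0.157, 0.0, 0.0]
ft_force: [-0.1, 0.2, 0.8]
grip_width: 0.0099
```

Request:
carry_out(dr=[[0,0,0],[0,0,0],[0,0,0],[0,0,0],[0,0,0],[0,0,0],[0,0,0],[0,0,0],[0,0,0],[0,0,0],[0,0,0],[0,0,0],[0,0,0]], translation=[[0,0,0.5],[0,0,1.5],[0,0,2.5],[0,0,3.5],[0,0,4.5],[0,0,5.5],[0,0,6.5],[0,0,7.5],[0,0,8.5],[0,0,9.5],[0,0,10.5],[0,0,11.5],[0,0,11.5]], grip=[0,0,0,0,0,0,0,0,0,0,0,0,0])

```text
time: 3.95
position: [0.5492, -0.1706, 0.2251]
tool_rot: [0.988, 0.157, 0.002, 0.001]
ft_force: [0.7, 0.2, -1.2]
grip_width: 0.0094
```

```bash
python3 - <<'E'
from h import *
f=lambda im,x,y,w,h,k:cv2.resize(im[y:y+h,x:x+w],None,fx=k,fy=k,interpolation=cv2.INTER_CUBIC)
s=snap("side")
o=robot.get_obs();print(o["time"],o["position"],o["tool_rot"],o["ft_force"],o["grip_width"])
cv2.imwrite("pics/c3.png",f(s["color"],270,100,130,150,4))
E
```

```text
4.0 [ 0.54869287 -0.17036508  0.2239474 ] [9.87635276e-01 1.56762135e-01 1.18561722e-03 8.88238765e-04] [-0.6779706   0.12057676 -0.84834555] 0.009755053663143607
```

View pics/c3.png

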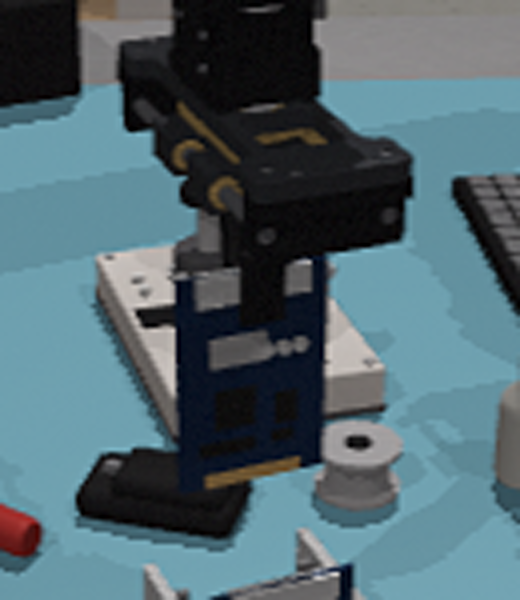

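Side view: the card hangs upright in the fingers, clear of the rack (corners about crop (177,275), (327,262), (180,491), (322,465)). Next I'll measure the grip offset along its width.

```bash
python3 - <<'E'
from h import *
s=dict(np.load("side0.npz"))
p=np.array([.5487,-.1704,.2239]);y=.315
n=np.array([-np.sin(y),np.cos(y),0]);e=np.array([np.cos(y),np.sin(y),0]);p0=p-.002*n
K=s["camera_matrix"];T=s["T"]
for x,v in[(177,277),(327,258),(180,491),(322,465),(203,487),(300,460)]:
    d=T[:3,:3]@np.linalg.solve(K,[(x+.5)/4-.5+270,(v+.5)/4-.5+100,1]);o=T[:3,3]
    q=o+d*((p0-o)@n)/(d@n);print((x,v),"along",((q-p)@e*1e3).round(1),"z",(q[2]*1e3).round(1))
E
```

```text
(177, 277) along -39.3 z 251.7
(327, 258) along 39.2 z 248.3
(180, 491) along -39.2 z 129.9
(322, 465) along 40.1 z 127.7
(203, 487) along -26.6 z 129.4
(300, 460) along 27.4 z 133.6
```

Request:
carry_out(dr=[[0,0,0],[0,0,-0.01],[0,0,-0.02],[0,0,-0.03],[0,0,-0.04],[0,0,-0.05],[0,0,-0.06],[0,0,-0.07],[0,0,-0.072],[0,0,-0.072],[0,0,-0.072],[0,0,-0.072],[0,0,-0.072],[0,0,-0.072],[0,0,-0.072],[0,0,-0.072]], translation=[[0.1,1,0],[0.3,3,0],[0.5,5.5,0],[0.7,8,0],[0.9,10.5,0],[1.1,13,0],[1.3,15.5,0],[1.5,18,0],[1.7,20.5,0],[1.9,23,0],[2.1,25.5,0],[2.3,28,0],[2.4,30,0],[2.5,31,0],[2.5,31.4,0],[2.5,31.4,0]], grip=[0,0,0,0,0,0,0,0,0,0,0,0,0,0,0,0])

```text
time: 5.33
position: [0.5723, 0.1448, 0.2219]
tool_rot: [0.993, 0.122, -0.001, 0.0]
ft_force: [-0.4, 0.5, -1.1]
grip_width: 0.0096
```

```bash
python3 - <<'E'
from h import *
f=lambda im,x,y,w,h,k:cv2.resize(im[y:y+h,x:x+w],None,fx=k,fy=k,interpolation=cv2.INTER_CUBIC)
t=dict(np.load("top0.npz"));s0=dict(np.load("side0.npz"))
TP=lambda x,y,z:ray(t,(x+.5)/4-.5+180,(y+.5)/4-.5+160,z)
print("guides",TP(252,76,.092).round(4),TP(280,189,.092).round(4))
s=snap("side")
o=robot.get_obs();print(o["time"],o["position"],o["tool_rot"],o["ft_force"],o["grip_width"])
c,a=np.array([.5737,.1433]),.243; e=np.array([np.cos(a),np.sin(a)])
print("pred slot ends z=.092/.035 crop px",[((proj(s,[[*(c+k*e),z]])[0]-[280,90]+.5)*5-.5).round(0).tolist() for z in(.092,.035) for k in(-.042,.042)])
cv2.imwrite("pics/c4.png",np.hstack([f(s["color"],280,90,90,120,5),f(s0["color"],290,90,70,120,5)]))
E
```

```text
guides [0.6119 0.1546 0.092 ] [0.531  0.1334 0.092 ]
5.3833 [0.5724481  0.1438452  0.22204901] [ 9.92605510e-01  1.21383052e-01 -6.24567823e-04  2.55243911e-04] [-0.35589167  0.42704439 -1.59472835] 0.009783399682817783
pred slot ends z=.092/.035 crop px [[196.0, 400.0], [343.0, 380.0], [196.0, 493.0], [341.0, 472.0]]
```

View pics/c4.png

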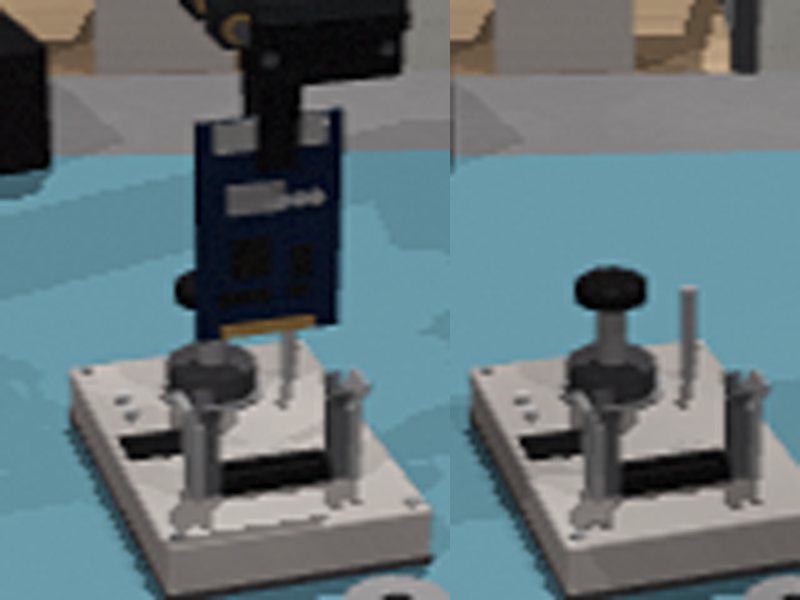

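The side view shows the card above the socket and lined up: edges at crop x 197–340, slot ends predicted at 196–343, guides at about 190 and 350. Housing and guide estimates agree within 2 mm. I'll lower it in stages, watching the force.

Request:
carry_out(dr=[[0,0,0],[0,0,0],[0,0,0],[0,0,0],[0,0,0],[0,0,0],[0,0,0],[0,0,0],[0,0,0],[0,0,0],[0,0,0],[0,0,0]], translation=[[0,0,-1],[0,0,-2],[0,0,-2.7],[0,0,-3.2],[0,0,-3.7],[0,0,-4.1],[0,0,-4.5],[0,0,-4.9],[0,0,-5.3],[0,0,-5.7],[0,0,-6],[0,0,-6]], grip=[0,0,0,0,0,0,0,0,0,0,0,0])

```text
time: 6.38
position: [0.573, 0.1441, 0.162]
tool_rot: [0.993, 0.121, -0.0, -0.0]
ft_force: [0.8, 0.7, -2.6]
grip_width: 0.0098
```

Request:
carry_out(dr=[[0,0,0],[0,0,0],[0,0,0],[0,0,0],[0,0,0],[0,0,0],[0,0,0],[0,0,0],[0,0,0]], translation=[[0,0,-0.4],[0,0,-0.8],[0,0,-1.2],[0,0,-1.6],[0,0,-2],[0,0,-2.3],[0,0,-2.6],[0,0,-2.8],[0,0,-2.8]], grip=[0,0,0,0,0,0,0,0,0])

```text
time: 7.13
position: [0.573, 0.144, 0.1341]
tool_rot: [0.993, 0.121, -0.0, -0.0]
ft_force: [1.2, 0.7, -1.8]
grip_width: 0.01
```

Request:
carry_out(dr=[[0,0,0],[0,0,0],[0,0,0],[0,0,0]], translation=[[0,0,-0.1],[0,0,-0.2],[0,0,-0.3],[0,0,-0.3]], grip=[0,0,0,0])

```text
time: 7.47
position: [0.5731, 0.1441, 0.1316]
tool_rot: [0.993, 0.121, 0.0, -0.0]
ft_force: [0.6, -0.2, -0.7]
grip_width: 0.0101
```

Request:
carry_out(dr=[[0,0,0],[0,0,0],[0,0,0]], translation=[[0,0,-0.1],[0,0,-0.2],[0,0,-0.2]], grip=[0,0,0])

```text
time: 7.72
position: [0.5736, 0.1441, 0.1308]
tool_rot: [0.993, 0.121, 0.001, 0.0]
ft_force: [-0.2, 0.1, 4.8]
grip_width: 0.0097
```

Contact with the floor at TCP z 0.131, as predicted (0.1305). Releasing, then rising.

Request:
carry_out(dr=[[0,0,0],[0,0,0],[0,0,0],[0,0,0],[0,0,0],[0,0,0],[0,0,0],[0,0,0],[0,0,0],[0,0,0],[0,0,0],[0,0,0],[0,0,0],[0,0,0],[0,0,0],[0,0,0],[0,0,0]], translation=[[0,0,0],[0,0,0],[0,0,0],[0,0,0],[0,0,0],[0,0,0],[0,0,0],[0,0,1],[0,0,2],[0,0,3],[0,0,4],[0,0,5],[0,0,6],[0,0,7],[0,0,8],[0,0,9],[0,0,9]], grip=[0.4,0.4,0.4,0.4,0.4,0.4,0.4,0.4,0.4,0.4,0.4,0.4,0.4,0.4,0.4,0.4,0.4])

```text
time: 9.13
position: [0.5744, 0.1442, 0.2222]
tool_rot: [0.993, 0.121, 0.002, 0.0]
ft_force: [1.2, -0.4, 0.5]
grip_width: 0.0349
```

```bash
python3 - <<'E'
from h import *
f=lambda im,x,y,w,h,k:cv2.resize(im[y:y+h,x:x+w],None,fx=k,fy=k,interpolation=cv2.INTER_CUBIC)
s=snap("side");t=snap("top")
o=robot.get_obs();print(o["time"],o["position"],o["tool_rot"],o["ft_force"],o["grip_width"])
cv2.imwrite("pics/c5.png",np.hstack([f(s["color"],280,90,90,120,5),f(t["color"],180,120,70,120,5)]))
E
```

```text
9.2333 [0.57305131 0.14404113 0.22004154] [9.92638579e-01 1.21113420e-01 4.37045132e-04 2.45741938e-05] [-0.29818436  0.31234309 -0.08685024] 0.034485621094062
```

View pics/c5.png

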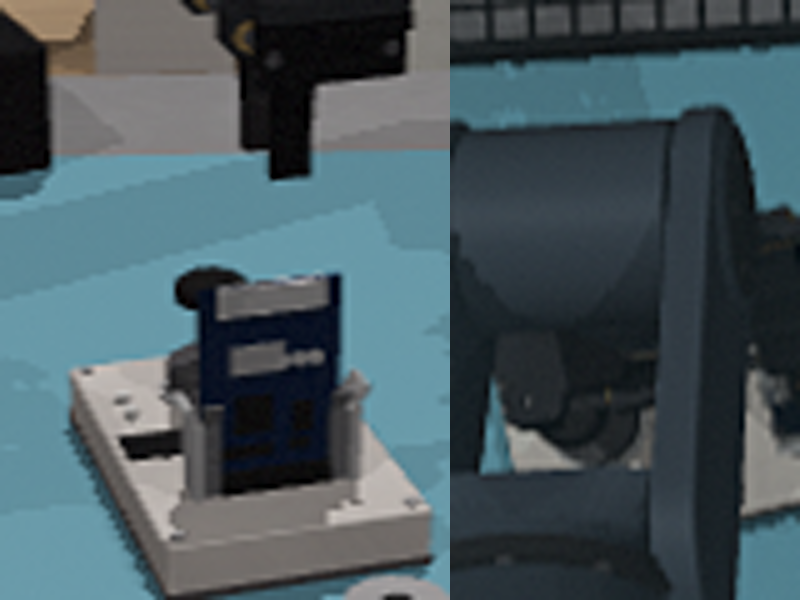

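The card is seated upright in the socket and let go (foot on the slot at crop (220–330,480)). The plunger is still up. Moving over the plunger with the fingers shut.

Request:
carry_out(dr=[[0,0,0],[0,0,0],[0,0,0],[0,0,0],[0,0,0],[0,0,0],[0,0,0],[0,0,0],[0,0,0],[0,0,0],[0,0,0],[0,0,0],[0,0,0],[0,0,0],[0,0,0],[0,0,0]], translation=[[-0.4,1.7,0],[-0.8,3.4,0],[-1.2,5.1,0],[-1.6,6.8,0],[-2,8.5,0],[-2.4,10.2,0],[-2.8,11.6,0],[-2.8,11.6,-1],[-2.8,11.6,-2],[-2.8,11.6,-3],[-2.8,11.6,-4.5],[-2.8,11.6,-6],[-2.8,11.6,-7.5],[-2.8,11.6,-9],[-2.8,11.6,-10],[-2.8,11.6,-10]], grip=[0,0,0,0,0,0,0,0,0,0,0,0,0,0,0,0])

```text
time: 10.57
position: [0.543, 0.2583, 0.1162]
tool_rot: [0.993, 0.12, -0.003, 0.001]
ft_force: [-1.1, -0.3, -1.4]
grip_width: 0.0005
```

```bash
python3 - <<'E'
from h import *
f=lambda im,x,y,w,h,k:cv2.resize(im[y:y+h,x:x+w],None,fx=k,fy=k,interpolation=cv2.INTER_CUBIC)
s=snap("side");t=snap("top")
o=robot.get_obs();print(o["time"],o["position"],o["tool_rot"],o["ft_force"],o["grip_width"])
cv2.imwrite("pics/c6.png",np.hstack([f(s["color"],270,90,100,120,5)]))
E
```

```text
10.6667 [0.54480852 0.25929709 0.11880164] [ 9.92692156e-01  1.20671917e-01 -7.37652439e-04  1.64329711e-04] [ 0.58061763 -0.10267508 -0.13962658] 0.0006569226659219781
```

View pics/c6.png

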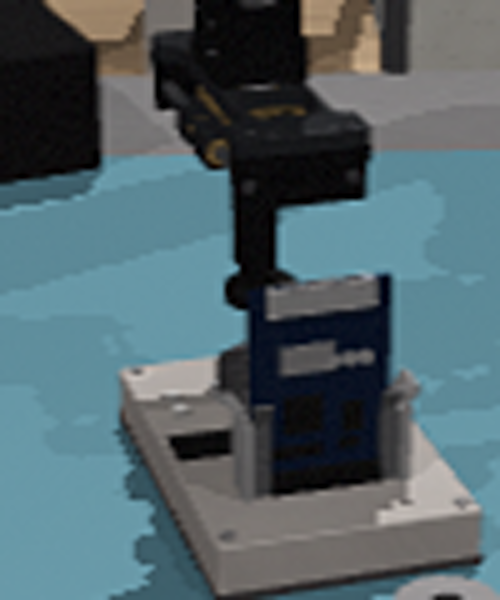

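The side view shows the shut fingers over the plunger head (crop ~(258,285)), with the card untouched and the gripper body clear of it. Pressing slowly.

Request:
carry_out(dr=[[0,0,0],[0,0,0],[0,0,0],[0,0,0],[0,0,0],[0,0,0],[0,0,0],[0,0,0],[0,0,0],[0,0,0]], translation=[[0,0,-0.3],[0,0,-0.6],[0,0,-0.9],[0,0,-1.1],[0,0,-1.3],[0,0,-1.5],[0,0,-1.7],[0,0,-1.9],[0,0,-1.9],[0,0,-1.9]], grip=[0,0,0,0,0,0,0,0,0,0])

```text
time: 11.5
position: [0.545, 0.2601, 0.1012]
tool_rot: [0.993, 0.121, 0.0, -0.0]
ft_force: [-1.4, -1.0, 6.4]
grip_width: 0.0003
```

Request:
carry_out(dr=[[0,0,0],[0,0,0],[0,0,0],[0,0,0],[0,0,0],[0,0,0],[0,0,0]], translation=[[0,0,-0.2],[0,0,-0.4],[0,0,-0.6],[0,0,-0.7],[0,0,-0.7],[0,0,-0.7],[0,0,-0.7]], grip=[0,0,0,0,0,0,0])

```text
time: 12.08
position: [0.545, 0.2601, 0.095]
tool_rot: [0.993, 0.121, 0.0, -0.0]
ft_force: [-2.1, -1.0, 9.9]
grip_width: 0.0006
```

```bash
python3 - <<'E'
from h import *
f=lambda im,x,y,w,h,k:cv2.resize(im[y:y+h,x:x+w],None,fx=k,fy=k,interpolation=cv2.INTER_CUBIC)
s=snap("side");t=snap("top")
for i in range(3):
    robot.camera("side");o=robot.get_obs();print(o["time"],o["position"],o["ft_force"].round(1))
cv2.imwrite("pics/c7.png",np.hstack([f(s["color"],270,90,130,180,3),f(t["color"],180,120,130,180,3)]))
E
```

```text
12.2333 [0.54499244 0.26015064 0.0949556 ] [-2.9 -0.1  9.7]
12.2833 [0.54496824 0.26014392 0.09498157] [-3.  -0.7 10.4]
12.3333 [0.54499579 0.26011141 0.09496779] [-2.  -0.2 10. ]
```

View pics/c7.png

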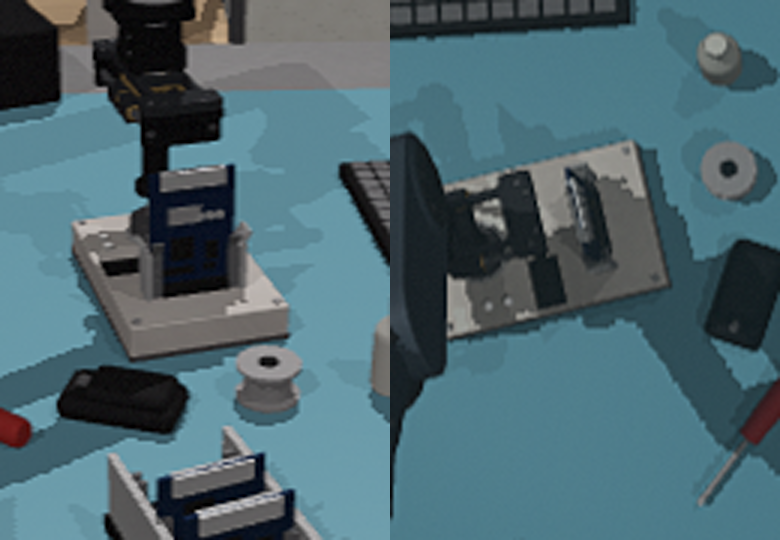

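The tip is steady at z 0.0950 with 10 N, which is half travel. The card is upright in the socket with the gripper clear of it, the short cards are still in the rack, and the bystanders are unmoved. Handing in.

```bash
python3 -c "
from rig import robot
print(robot.hand_in())"
```

```text
the job is handed in; nothing more can be done
None
```

I drew the tall card out of the rack by its rail, lowered it into the tester's socket until it touched the floor, and let go. I then pressed the plunger half way with the shut fingers and handed the job in at about 12.3 s, still holding it. The hand-in reports no verdict.

- **Card:** it met the socket floor at tool height 0.131 m (0.1305 m predicted). The last pictures show it upright in the socket with the gripper clear of it.
- **Plunger:** the fingertips held steady at 0.0950 m with about 10 N, which matches the expected half-way height and spring force. The sight post was hidden behind the card and gripper, so I judged half way from height and force, not by eye against the post.
- **Everything else:** the two short cards are still in the rack, and the mouse, screwdriver, reel and bottle look unmoved.
- **Disagreements:** the rack's yaw (about 0.35 rad) and the rail's (0.25–0.30) differed, but the grip tolerated that. The side view also put the plunger top about 11 mm off in y from the other estimates. That came from my picking a point on the rim of its head, so I used the top-view position.

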